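# Try the pump of the empty bottle

### The arm

A 6-joint arm with a two-finger parallel gripper is mounted at the origin on the work surface. World frame = base frame: x ahead of the robot, y to its left, z up, the work surface at z = 0. Lengths are in m, angles in rad, forces in N, time in s.
With the tool pointing down it reaches from about 0.3 to 0.875 m from the base axis. Payload 6.4 kg.
Tool frame: the origin (TCP) lies between the finger pads; the fingertips stand ctrl.tip_extent ahead of it and the grasp point (between the pads) is the TCP (ctrl.tip_extent is the distance from the TCP to the fingertips, in m); z points along the fingers, y is the line along which they close (so a half turn about z gives the same grasp; the last joint's range is limited). The gripper opens to 85 mm and grips with 20 to 120 N. Pads are 22 mm wide; open, the fingers measure 114 mm over their backs; the gripper's body (76 mm by 85 mm) begins 54 mm behind the grasp point. The pads swing forward as they close: fully open they stand 13 mm farther back than shut.
Start: joints at [-1.493, 0.181, 1.607, -0, 1.354, -0.206], TCP at [0.161, -0.552, 0.25] pointing down, gripper open.
Joint ranges: [-2.99, 2.99], [-0.89, 2.07], [0.3, 2.58], [-1.14, 4.28], [0, 2.63], [-3.12, 3.12]. Speed limits (rad/s): [2.57, 2.57, 3.01, 3.14, 3.14, 3.14].

### API

Orientations are given as a unit quaternion [w, x, y, z].
In Python, from bench import ctrl gives the robot as it stands.
- The arm moves only by the tool send_rows, never from a script. Its arguments are lists of equal length, an entry for each row: "dr": the turn, a rotation vector about the tool's x, y, z in units of 6 degrees (1.0 is 6 degrees), a list of three; "xyz": the shift along the tool's x, y, z in cm, a list of three; "jaw": the opening in per cent of the stroke, from 0 (shut) to 100 (fully open). In form: {"dr": [[wx, wy, wz], ...], "xyz": [[dx, dy, dz], ...], "jaw": [jaw, ...]}. A call has exactly 8 rows; each row is the pose to reach, as a shift and turn from the pose commanded when the call began, along the tool's axes at that moment; what a row does not reach only later rows make up. A row lasts 1/8 s, in which the tool goes at most 62.5 mm and 10.7 degrees, less where a joint would pass 70% of its speed; a pose out of reach is approached as far as the arm can. A call with a gripper value outside its range is refused whole. The fingers move at their own pace and stop on an object; the grip force is fixed at half the most. Time passes only in rows, so rows that repeat a pose let the fingers close, or fill a call up. It gives the time, the measured TCP pose, the force, the opening and the grip force at its end, in the units of the state.
- ctrl.get_obs(): the state, without advancing time (a new reading comes with each control period).
- ctrl.camera(name): name is "scene" or "top" or "wrist"; returns the picture (420x560x3 uint8, red, green, blue); there is no depth.
- ctrl.calibration(name): a dict with "camera_matrix" (3x3 intrinsics, pixels), "world_from_camera" (4x4, takes a point from camera to world coordinates). Camera axes: x right, y up, looking along -z (the intrinsics and any distortion apply to the point x, -y, -z); pixel columns grow to the right and rows downward; lengths in m; the calibration is good to about 2 mm. A picture is of the moment at which its call begins: read the wrist's pose just before it. calibration takes no time and is no camera call; for the wrist camera it gives the pose at the moment of the call.
- ctrl.hand_in(): hands the job in; it is judged then, once.
The state is a dict: "time_s": time; "q": joint angles; "dq": joint speeds; "joint_efforts": joint torques, N m; "eef_pos": TCP position; "eef_rot": TCP orientation; "wrist_force": force on the tool from outside, world axes, zero at the start; "torque": the same for the moment, N m; "opening": opening from 0.0 (shut) to 1.0 (fully open); "grasp_force": force on a finger pad.
Only numpy, scipy, OpenCV 4.12 (cv2) and the standard library are available. Lean on these libraries where they do the work, as an engineer would, in place of code of your own. Each camera call takes 0.05 s, during which the arm holds its last target. There are 200 camera calls.

### The job

The frosted pump bottle has run empty; before it is refilled, see that its pump still works: with the fingertips, gently push its dark grey dispenser head all the way down, let it spring all the way back up, then take the hand away. Leave the bottle standing upright where it is, do not pick it up, and do not touch the amber soap bottle, the glass canister, the spoon rest or the bulldog clip.

Things in the scene. Friction and masses are not known exactly. Their poses are not given: they have to be found in the camera images.
- frosted_bottle: empty round bottle of frosted, almost colourless plastic, 64 mm in diameter, shoulder at 130 mm, with a dark grey pump on top (collar 31 mm in diameter, from 130 to 148 mm up); 194 mm tall in all. It stands loose on the washstand top and is light (about 80 g, varies). Origin: centre of its underside; z up along the bottle; the spout points along its -x
- pump_top (a point): centre of the flat round top (32 mm in diameter) of the frosted bottle's dispenser head, where a finger presses; on the bottle's axis, 194 mm above the washstand top when the head is up; it goes down with the head. The spout, 8 mm thick, sticks out 50 mm from the axis just below the top
- pump (a joint): stroke of the frosted bottle's dispenser head: 0 m when it is fully up, 0.018 m when it is fully down on a hard stop. Springs back by itself; it takes about 2.5 N to start it moving and 6 N to reach the bottom
- amber_bottle: bystander: round bottle of amber glass with soap in it, 72 mm in diameter, with a brass-coloured pump of the same form, 176 mm tall in all; loose; origin at the centre of its underside; the spout points along its -x, 50 mm from the axis
- amber_pump (a joint): stroke of the amber bottle's brass-coloured dispenser head: 0 m when fully up, 0.018 m when fully down; it must stay up
- canister: bystander: clear glass canister with wooden clothes pegs in it, 94 mm in diameter, with a steel lid and lid knob, 148 mm tall in all; loose; origin at the centre of its underside
- spoon_rest: bystander: blue-green glazed ceramic spoon rest, a shallow round bowl 94 mm in diameter (centred 45 mm along +y from the origin) with a 30 mm wide handle trough along -y; 182 mm long, 19 mm tall; loose; origin on its underside, near the middle of its length
- clip: bystander: steel bulldog clip, 50 mm wide along y, about 50 mm long along x, about 35 mm tall, lying on the washstand top; loose; origin below its middle, on the washstand top
Things that resemble listed ones, but are neither listed nor needed, are in the scene too. Leave any purple or red look-alike of the frosted_bottle alone.

How it is judged:
On the way, in this order (a step that is already met when the one before it is completed fails the run):
1. the fingertips hold the frosted bottle's dispenser head down, within 3 mm of the bottom of its 18 mm stroke (value of joint pump above 0.015 m and contact force between the fingers and frosted_bottle above 1 N), for 0.1 s.
2. the head has sprung back up to within 2 mm of the top (value of joint pump below 0.002 m), for 0.1 s.
At the end, for the whole second after the job is handed in: the frosted bottle's head is up again (within 2 mm) after one full stroke; the bottle stands upright and still within 20 mm of where it stood; the amber bottle, its pump, the canister, the spoon rest and the clip are where they were (within 5 mm, pump within 2 mm) (value of joint each of pump, amber_pump below 0.002 m and distance of frosted_bottle from where it was at the start of the episode below 0.02 m and angle between frosted_bottle's own z axis and vertical below 0.05 rad and linear speed of frosted_bottle below 0.02 m/s and distance of each of amber_bottle, canister, spoon_rest, clip from where it was at the start of the episode below 0.005 m); the robot touches nothing.
It fails at once if the frosted bottle is lifted more than 8 mm or tipped more than about 14 degrees (height (world z) of frosted_bottle above 0.008 m or angle between frosted_bottle's own z axis and vertical above 0.25 rad).
It fails at once if the head is pushed hard, with more than 35 N (contact force between the fingers and frosted_bottle above 35 N).
It fails at once if the amber bottle is touched (contact force between any of the arm, the fingers and amber_bottle above 0.3 N or value of joint amber_pump above 0.003 m).
It fails at once if the canister, the spoon rest or the clip is touched (contact force between any of the arm, the fingers and canister above 0.3 N or contact force between any of the arm, the fingers and spoon_rest above 0.3 N or contact force between any of the arm, the fingers and clip above 0.3 N).
It also fails if it takes over 29 s, if anything falls off the work surface, if the arm or the gripper's body presses on something with over 40 N, if the wrist force passes 120 N, or if a joint passes its speed limit or range.

## Working session

There is one attempt and no reset: what is moved stays moved. The work goes in short steps, Python scripts to look and compute and a tool call to move; the robot and the scene stay as the last step left them, time stands still between calls to the robot, and variables do not carry over. Pictures are saved under pics/ and viewed, at most 10 in all, crops included, and the job is handed in when it is done.

Besides the shell and the picture viewer there is one more tool, called after "Emit:" as a command line: name --argument value ..., lists and objects as JSON in quotes. send_rows: Moves the arm, as the interface text tells. Its arguments: {"type":"object","properties":{"dr":{"type":"array","items":{"type":"array","items":{"type":"number"}}},"xyz":{"type":"array","items":{"type":"array","items":{"type":"number"}}},"jaw":{"type":"array","items":{"type":"number"}}},"required":["dr","xyz","jaw"]}

```bash
mkdir -p pics; python3 - <<'E'
from bench import ctrl
import cv2,numpy as np
o=ctrl.get_obs();print(o['time_s'],o['eef_pos'],o['eef_rot'],o['opening'],ctrl.tip_extent)
for n in("scene","top"):
    im=ctrl.camera(n);cv2.imwrite(f'pics/{n}0.png',im[:,:,::-1])
    c=ctrl.calibration(n);print(n,{k:np.round(v,4).tolist() if not isinstance(v,str) else v for k,v in c.items()})
E
```

```text
0.0 [ 0.16098751 -0.55145757  0.2493825 ] [-8.79886666e-04  9.89950035e-01  1.41414814e-01  6.24417230e-05] 1.0052635742267277 0.019
scene {'camera_matrix': [[391.0974, 0.0, 286.8662], [0.0, 391.0974, 208.0963], [0.0, 0.0, 1.0]], 'world_from_camera': [[0.5709, -0.5361, 0.6219, 1.1029], [0.821, 0.3814, -0.4249, -0.2766], [-0.0094, 0.7531, 0.6578, 0.6497], [0.0, 0.0, 0.0, 1.0]]}
top {'camera_matrix': [[469.3506, 0.0, 281.7456], [0.0, 469.3506, 212.9735], [0.0, 0.0, 1.0]], 'world_from_camera': [[0.0146, 0.9931, -0.1168, 0.4647], [-0.9998, 0.013, -0.0143, 0.0362], [-0.0126, 0.1169, 0.9931, 1.2315], [0.0, 0.0, 0.0, 1.0]]}
```

View pics/scene0.png

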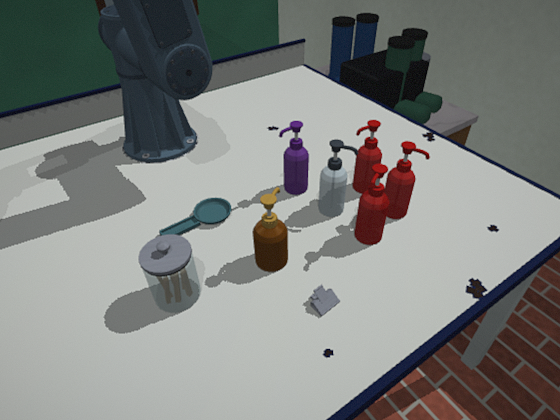

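View pics/top0.png

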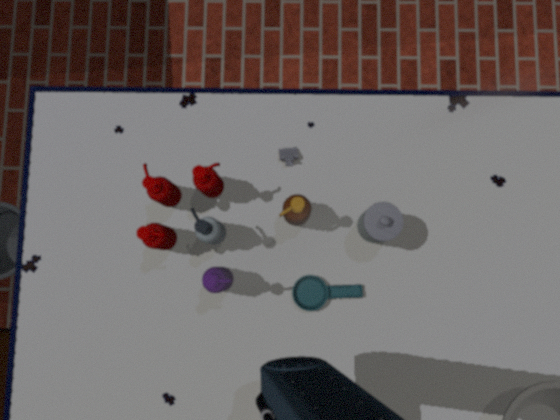

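The frosted bottle is the almost colourless one, with its dark head at scene (336,146) and top (203,227). These could be mistaken for it:
- **Purple:** scene (296,160), top (217,279)
- **Reds:** scene (370,158), (402,180), (373,205); top (157,236), (163,190), (208,180)
- **Amber:** scene (270,240), top (296,208)

The spoon rest, canister and clip are well apart from it.

```bash
python3 - <<'E'
import cv2,numpy as np
a=cv2.imread('pics/scene0.png')[110:240,250:450];b=cv2.imread('pics/top0.png')[150:300,130:330]
a=cv2.resize(a,(800,520)[0:2] and (400,260),interpolation=2);b=cv2.resize(b,(400,300),interpolation=2)
a=cv2.resize(cv2.imread('pics/scene0.png')[130:220,290:430],None,fx=4,fy=4,interpolation=2)[:, :560]
b=cv2.resize(cv2.imread('pics/top0.png')[195:255,180:240],None,fx=4,fy=4,interpolation=2)
c=np.zeros((360,800,3),np.uint8);c[:,:560]=a;c[:240,560:]=b
cv2.imwrite('pics/crop.png',c)
E
```

```text
(no output)
```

View pics/crop.png

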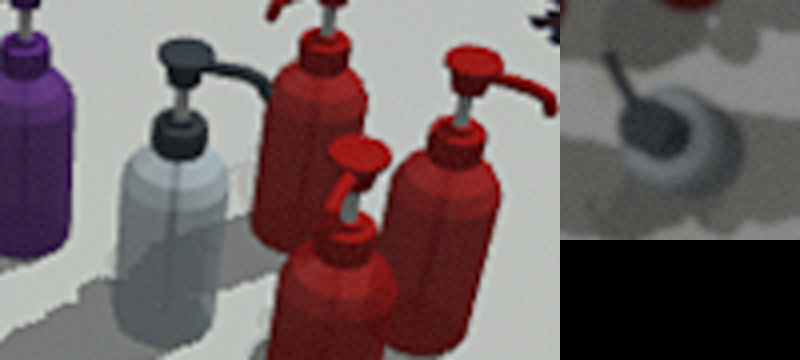

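The close crop confirms the clear bottle with the dark grey head. Its top centre is at about scene (336.5,141.5) and top (201.5,225).

```bash
cat > h.py <<'E'
import numpy as np
from bench import ctrl
def ray(c,px,z):
    K=np.array(c["camera_matrix"]);T=np.array(c["world_from_camera"])
    d=np.linalg.solve(K,[px[0],px[1],1]);d=T[:3,:3]@(d*[1,-1,-1]);o=T[:3,3]
    return (o+d*(z-o[2])/d[2])[:2].round(4)
E
python3 - <<'E'
from h import *
from scipy.spatial.transform import Rotation as R
s,t=ctrl.calibration("scene"),ctrl.calibration("top")
for n,ps,pt,z in[("frost",(336.5,141.5),(201.5,225),.194),("amber",(267,200),(297,203),.176),("purple",(296,125),(215,279),.194),("red1",(373,125),(148,234),.194),("red2",(407,148),(155,183),.194),("red3",(380,169),(200,172),.194),("spout",(357,153),(193,210),.182),("canister",(163,246),(386,221),.148)]:
    print(n,ray(s,ps,z),ray(t,pt,z))
o=ctrl.get_obs();print(R.from_quat(np.roll(o['eef_rot'],-1)).as_matrix().round(3))
E
```

```text
frost [0.5528 0.2334] [0.5575 0.2292]
amber [0.6142 0.0121] [0.6121 0.0171]
purple [0.4418 0.2039] [0.439  0.1954]
red1 [0.5467 0.3495] [0.5358 0.3476]
red2 [0.6606 0.3386] [0.6509 0.3373]
red3 [0.6824 0.2366] [0.6773 0.2367]
spout [0.6    0.2523] [0.5923 0.2518]
canister [ 0.5854 -0.1884] [ 0.5766 -0.1897]
[[ 0.96   0.28  -0.   ]
 [ 0.28  -0.96   0.002]
 [ 0.    -0.002 -1.   ]]
```

Emit:
send_rows --dr '[[0, 0, 0], [0, 0, 0], [0, 0, 0], [0, 0, 0], [0, 0, 0], [0, 0, 0], [0, 0, 0], [0, 0, 0]]' --xyz '[[0, 0, -4], [1.8, -1.9, -7], [4.8, -5.1, -8], [8.4, -9, -8], [12, -12.8, -8], [16, -17.2, -8], [20, -21.5, -8], [24, -25.8, -8]]' --jaw '[0, 0, 0, 0, 0, 0, 0, 0]'

```text
time_s: 1.1
eef_pos: [0.3195, -0.2353, 0.3301]
eef_rot: [-0.0, 0.99, 0.141, 0.0]
wrist_force: [1.2, 0.1, 0.6]
opening: 0.002
grasp_force: 0.0
```

Emit:
send_rows --dr '[[0, 0, 0], [0, 0, 0], [0, 0, 0], [0, 0, 0], [0, 0, 0], [0, 0, 0], [0, 0, 0], [0, 0, 0]]' --xyz '[[4, -4.3, 0], [8, -8.6, 0], [12, -12.9, 0], [16, -17.2, 0], [20, -21.4, 0], [24, -25.6, 0], [28, -29.8, 0], [31, -33, 0]]' --jaw '[0, 0, 0, 0, 0, 0, 0, 0]'

```text
time_s: 2.1
eef_pos: [0.5247, 0.1688, 0.3297]
eef_rot: [-0.0, 0.99, 0.142, -0.0]
wrist_force: [0.4, -1.1, 0.7]
opening: 0.003
grasp_force: 0.0
```

```bash
python3 - <<'E'
from h import *
import cv2
c=ctrl.calibration("wrist");o=ctrl.get_obs();im=ctrl.camera("wrist");cv2.imwrite('pics/w1.png',im[:,:,::-1])
K=np.array(c["camera_matrix"]);T=np.linalg.inv(c["world_from_camera"])
for p in[(.555,.231,.194),(*o['eef_pos'][:2],o['eef_pos'][2]-.019)]:
    q=(T@[*p,1])[:3]*[1,-1,-1];q=K@q;print((q[:2]/q[2]).round(1))
print(o['eef_pos'],np.linalg.inv(T)[:3,3])
import json;json.dump({k:np.array(v).tolist() for k,v in c.items() if k in("camera_matrix","world_from_camera")},open('w1.json','w'))
E
```

```text
[220.3 148.9]
[279.1 259.2]
[0.52471562 0.16882342 0.32968165] [0.59448933 0.18932454 0.45364338]
```

View pics/w1.png

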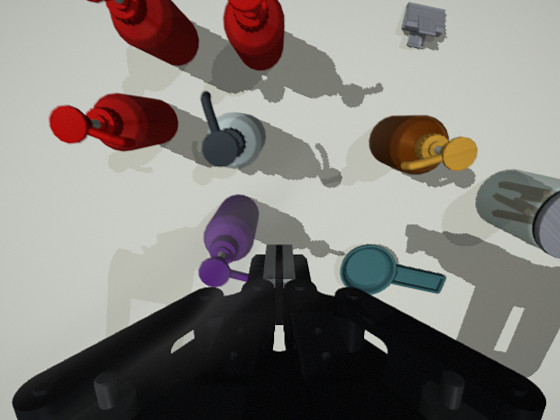

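The wrist view shows the grey head at (219,147), with (220,149) predicted, so the estimate holds to about 1 mm. The shut fingertips are at (279,246). I'll go over the head and then come down to just above it.

Emit:
send_rows --dr '[[0, 0, 0], [0, 0, 0], [0, 0, 0], [0, 0, 0], [0, 0, 0], [0, 0, 0], [0, 0, 0], [0, 0, 0]]' --xyz '[[2.4, -2.6, 0], [4.8, -5.2, 0], [4.8, -5.2, 2], [4.8, -5.2, 5], [4.8, -5.2, 8], [4.8, -5.2, 9.5], [4.8, -5.2, 9.8], [4.8, -5.2, 9.8]]' --jaw '[0, 0, 0, 0, 0, 0, 0, 0]'

```text
time_s: 3.15
eef_pos: [0.5564, 0.2299, 0.2332]
eef_rot: [-0.0, 0.99, 0.141, 0.001]
wrist_force: [0.2, -0.5, 0.5]
opening: -0.001
grasp_force: 0.0
```

```bash
python3 - <<'E'
from h import *
import cv2
o=ctrl.get_obs();print(o['eef_pos'],o['wrist_force'],o['time_s'])
a=cv2.resize(ctrl.camera("scene")[80:230,240:440],None,fx=2.7,fy=2.7,interpolation=2)[:400]
b=ctrl.camera("wrist")[130:330,180:380]
c=np.zeros((400,760,3),np.uint8);c[:a.shape[0],:540]=a[:400,:540];c[:200,545:745]=b
cv2.imwrite('pics/w2.png',c[:,:,::-1])
E
```

```text
[0.55640686 0.22987206 0.23321123] [ 0.2168538  -0.48503077  0.47818107] 3.15
```

View pics/w2.png

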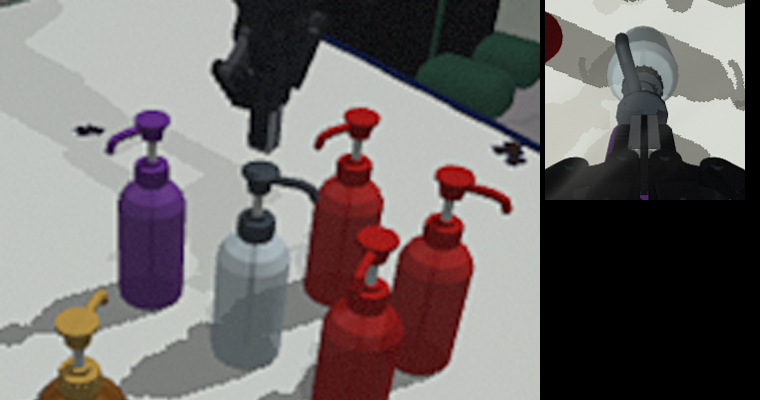

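The shut fingertips are centred over the grey head, at crop (262,150) above (262,172), with about 20 mm of gap. I'll press in slow stages.

Emit:
send_rows --dr '[[0, 0, 0], [0, 0, 0], [0, 0, 0], [0, 0, 0], [0, 0, 0], [0, 0, 0], [0, 0, 0], [0, 0, 0]]' --xyz '[[0, 0, 0.6], [0, 0, 1.2], [0, 0, 1.6], [0, 0, 1.9], [0, 0, 2.2], [0, 0, 2.5], [0, 0, 2.8], [0, 0, 2.8]]' --jaw '[0, 0, 0, 0, 0, 0, 0, 0]'

```text
time_s: 4.25
eef_pos: [0.5559, 0.2298, 0.2043]
eef_rot: [-0.0, 0.99, 0.141, 0.0]
wrist_force: [-0.7, -0.4, 2.5]
opening: -0.001
grasp_force: 1.9
```

Emit:
send_rows --dr '[[0, 0, 0], [0, 0, 0], [0, 0, 0], [0, 0, 0], [0, 0, 0], [0, 0, 0], [0, 0, 0], [0, 0, 0]]' --xyz '[[0, 0, 0.1], [0, 0, 0.2], [0, 0, 0.3], [0, 0, 0.4], [0, 0, 0.5], [0, 0, 0.6], [0, 0, 0.7], [0, 0, 0.7]]' --jaw '[0, 0, 0, 0, 0, 0, 0, 0]'

```text
time_s: 5.25
eef_pos: [0.5559, 0.2298, 0.1973]
eef_rot: [-0.0, 0.99, 0.141, 0.0]
wrist_force: [-0.4, -0.5, 6.0]
opening: -0.004
grasp_force: 2.6
```

Emit:
send_rows --dr '[[0, 0, 0], [0, 0, 0], [0, 0, 0], [0, 0, 0], [0, 0, 0], [0, 0, 0], [0, 0, 0], [0, 0, 0]]' --xyz '[[0, 0, 0.03], [0, 0, 0.06], [0, 0, 0.09], [0, 0, 0.12], [0, 0, 0.15], [0, 0, 0.15], [0, 0, 0.15], [0, 0, 0.15]]' --jaw '[0, 0, 0, 0, 0, 0, 0, 0]'

```text
time_s: 6.25
eef_pos: [0.556, 0.2299, 0.196]
eef_rot: [-0.0, 0.99, 0.141, 0.0]
wrist_force: [-1.2, 1.0, 5.1]
opening: -0.002
grasp_force: 2.8
```

Emit:
send_rows --dr '[[0, 0, 0], [0, 0, 0], [0, 0, 0], [0, 0, 0], [0, 0, 0], [0, 0, 0], [0, 0, 0], [0, 0, 0]]' --xyz '[[0, 0, 0.02], [0, 0, 0.04], [0, 0, 0.06], [0, 0, 0.08], [0, 0, 0.1], [0, 0, 0.1], [0, 0, 0.1], [0, 0, 0.1]]' --jaw '[0, 0, 0, 0, 0, 0, 0, 0]'

```text
time_s: 7.25
eef_pos: [0.5561, 0.2299, 0.1951]
eef_rot: [-0.0, 0.99, 0.141, 0.0]
wrist_force: [-0.2, -0.3, 6.3]
opening: -0.001
grasp_force: 3.0
```

```bash
python3 - <<'E'
from h import *
import cv2
o=ctrl.get_obs();print(o['eef_pos'],o['wrist_force'],o['time_s'])
cv2.imwrite('pics/w3.png',cv2.resize(ctrl.camera("scene")[100:230,280:400],None,fx=4,fy=4,interpolation=2)[:,:,::-1])
E
```

```text
[0.55608683 0.2298847  0.19510557] [-0.17214704 -0.27684221  6.28578851] 7.25
```

View pics/w3.png

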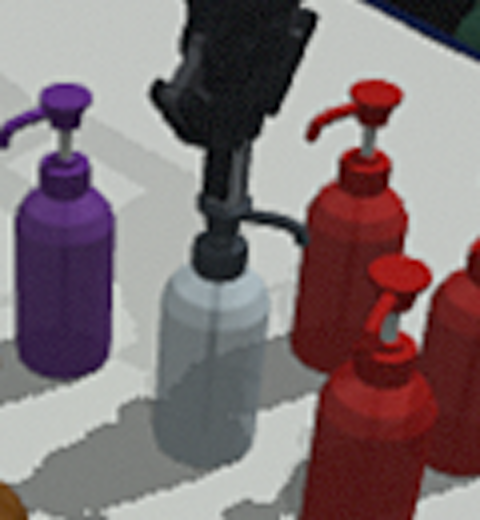

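The crop shows the grey head pressed down near its collar at (220,215), with the bottle upright. I'll ease down another 0.5 mm to confirm the stop.

Emit:
send_rows --dr '[[0, 0, 0], [0, 0, 0], [0, 0, 0], [0, 0, 0], [0, 0, 0], [0, 0, 0], [0, 0, 0], [0, 0, 0]]' --xyz '[[0, 0, 0.01], [0, 0, 0.02], [0, 0, 0.03], [0, 0, 0.04], [0, 0, 0.05], [0, 0, 0.05], [0, 0, 0.05], [0, 0, 0.05]]' --jaw '[0, 0, 0, 0, 0, 0, 0, 0]'

```text
time_s: 8.3
eef_pos: [0.5563, 0.2299, 0.1951]
eef_rot: [-0.0, 0.99, 0.141, 0.001]
wrist_force: [-1.4, -0.5, 8.0]
opening: 0.003
grasp_force: 4.0
```

The TCP has stopped moving while the force rose to 8 N, so the head is on its hard stop. I'll release slowly and then retreat.

Emit:
send_rows --dr '[[0, 0, 0], [0, 0, 0], [0, 0, 0], [0, 0, 0], [0, 0, 0], [0, 0, 0], [0, 0, 0], [0, 0, 0]]' --xyz '[[0, 0, -0.3], [0, 0, -0.7], [0, 0, -1.1], [0, 0, -1.5], [0, 0, -1.9], [0, 0, -2.4], [0, 0, -3.0], [0, 0, -4.0]]' --jaw '[0, 0, 0, 0, 0, 0, 0, 0]'

```text
time_s: 9.3
eef_pos: [0.5556, 0.2297, 0.2342]
eef_rot: [0.0, 0.99, 0.141, -0.001]
wrist_force: [0.9, 0.8, -0.0]
opening: -0.002
grasp_force: 0.0
```

Emit:
send_rows --dr '[[0, 0, 0], [0, 0, 0], [0, 0, 0], [0, 0, 0], [0, 0, 0], [0, 0, 0], [0, 0, 0], [0, 0, 0]]' --xyz '[[0, 0, -2], [0, 0, -5], [0, 0, -8], [0, 0, -10], [0, 0, -11], [0, 0, -11], [0, 0, -11], [0, 0, -11]]' --jaw '[0, 0, 0, 0, 0, 0, 0, 0]'

```text
time_s: 10.3
eef_pos: [0.5555, 0.2297, 0.3431]
eef_rot: [0.0, 0.99, 0.141, -0.001]
wrist_force: [0.4, 0.1, -0.2]
opening: -0.003
grasp_force: 0.0
```

```bash
python3 - <<'E'
from h import *
import cv2
o=ctrl.get_obs();print(o['eef_pos'],o['wrist_force'],o['time_s'])
cv2.imwrite('pics/w4.png',ctrl.camera("scene")[:,:,::-1])
E
```

```text
[0.55549197 0.22971554 0.34308994] [ 0.43752252  0.07300233 -0.16757613] 10.3
```

View pics/w4.png

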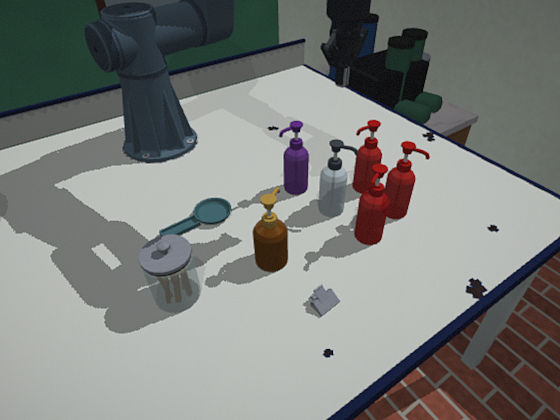

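The frosted bottle's head is back up at (336,146), the bottle stands where it was, nothing else has moved and the hand is clear.

```bash
python3 -c "
from bench import ctrl
print(ctrl.hand_in())"
```

```text
the job is handed in; nothing more can be done
None
```

The frosted bottle's pump works: I pushed its head down to the hard stop at about 8 N and it sprang fully back up; the hand is clear, the last picture shows nothing else moved, and the job is handed in (no verdict was returned).

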